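Lock the stock tray with its drop bolt

TASK

Push the stock tray along its runners until its socket is lined up under the bolt, leaving the bolt up meanwhile. Then pull the bolt's handle up out of its notches, give it about a quarter turn, and let the bolt down into the socket until it bottoms out, so that the tray is locked. Leave the can, the jar and the carton where they stand.

Things in the scene. Friction and masses are not known exactly. Their poses are not given: they have to be found in the camera images.
- unit: Fixed grey-green steel frame, base plate 290 x 420 x 12 mm. Origin on the bench, on the bolt's axis. y: the tray's sliding direction; z: up. An arm 50 mm wide (top 87 mm above the bench) comes from a post at x = -144 mm and carries the bolt's guide: an upright sleeve on the origin's axis, 19 mm square bore, 52 to 98 mm above the bench.
- guide (a point): Point on the bolt's axis, level with the tops of two fixed posts that stand beside the sleeve at the frame's x = +20 and -20 mm (12.5 mm along x, 18 mm along y in plan), 143 mm above the bench. Each post has a notch along x in its top, 9 mm wide, 6 mm deep. On the +y and -y sides the gap between the posts is open. Axes as the frame's.
- tray (a joint): Slide of the aluminium tray (246 x 220 mm, 1.5 kg, three flat tins fixed in it) along the frame's y, in m. 0: socket exactly under the bolt. It starts 40 to 110 mm short (negative), is pushed to +y, and can overshoot to +50 mm: no stop or click at 0. Slides with about 3 N of friction, stays where it is left. Lining up to 4 mm is enough.
- socket (a point): Centre of the mouth of the tray's socket, on top of a steel block 50 x 50 mm, 46 mm above the bench. Round blind hole, 26 mm in diameter, 24 mm deep. Axes as the frame's.
- tab (a point): Top centre of the tray's upright push tab, a steel plate 40 mm along the frame's x, 10 mm thick along y, 22 to 72 mm above the bench (tray floor at 22). Push it on either flat side; 50 mm beside each is free above the 38 mm high tray rim. It is 100 mm from the socket towards the frame's +x, at the same y: level with the bolt in y when lined up.
- bolt_handle (a point): Centre of the bolt's black bar handle: 50 mm along the bolt's x, 14 mm thick along its y, 26 mm tall. Starts along the frame's x, 209 mm above the bench; 175 mm when the bolt has bottomed out. The bolt is a loose upright steel rod in the sleeve, 16 mm in diameter, 0.18 to 0.35 kg, free to rise, fall and turn except for its cross pin.
- bolt_pin (a point): Centre of the bolt's cross pin, 50 mm long along the bolt's x (parallel to the handle), 6 mm square, 69 mm below the handle's centre. At the start it lies in the posts' notches. Raised 7 to 25 mm it can be turned either way; turned 50 to 130 degrees it passes down between the posts. Not raised, it cannot turn.
- bolt_tip (a point): Centre of the lower end of the bolt, on its axis, 153 mm below the handle's centre. 56 mm above the bench at the start, 22 mm when it has bottomed out in the socket (about 46 mm when it stands on the block beside the hole). It leaves the sleeve if raised over 40 mm. Axes: the bolt's.
- can: Bystander: food can, 74 mm in diameter, 110 mm tall, origin at the centre of its underside.
- jar: Bystander: glass jar, 70 mm in diameter, 120 mm tall, origin at the centre of its underside.
- carton: Bystander: yellow carton, 60 x 150 x 190 mm tall, origin at the centre of its underside.
Not all that is in view belongs to the job. Of the things that look like the part that bears bolt_handle, the smallest one is meant.

How it is judged:
On the way, in this order (a step that is already met when the one before it is completed fails the run):
1. the tray is lined up (within 5 mm) while the bolt is still up (value of joint tray between -0.005 and 0.005 m and height (world z) of bolt_tip above 0.05 m), for 0.2 s.
2. the bolt is pulled up out of its notches (height (world z) of bolt_tip above 0.06 m), for 0.1 s.
At the end, for the whole second after the job is handed in: The bolt stands upright in the sleeve with its lower end on the floor of the tray's socket (within 3 mm of height, within 9 mm of the socket's axis) and stays there; the tray is within 8 mm of the lined-up position (height (world z) of bolt_tip below 0.025 m and horizontal distance between bolt_tip and socket below 0.009 m and angle between bolt_tip's own z axis and vertical below 0.12 rad and value of joint tray between -0.008 and 0.008 m); the robot touches nothing.
It fails at once if the can is moved more than 30 mm or tipped over (distance of can from where it was at the start of the episode above 0.03 m or angle between can's own z axis and vertical above 0.5 rad).
It fails at once if the jar is moved more than 30 mm or tipped over (distance of jar from where it was at the start of the episode above 0.03 m or angle between jar's own z axis and vertical above 0.5 rad).
It fails at once if the carton is moved more than 30 mm or tipped over (distance of carton from where it was at the start of the episode above 0.03 m or angle between carton's own z axis and vertical above 0.5 rad).
It also fails if it takes over 53 s, if anything falls off the work surface, if the arm or the gripper's body presses on something with over 40 N, if the wrist force passes 120 N, or if a joint passes its speed limit or range.

ROBOT

A 7-joint arm with a two-finger parallel gripper is mounted at the origin on the work surface. World frame = base frame: x ahead of the robot, y to its left, z up, the work surface at z = 0. Lengths are in m, angles in rad, forces in N, time in s.
With the tool pointing down it reaches from about 0.425 to 0.875 m from the base axis. Payload 4.7 kg.
Tool frame: the origin (TCP) lies on the centre line of the jaws, within the pads' length; the fingertips stand ahead of it and the grasp point (between the pads) lies 2 mm behind it (nose_length is the z of the fingertips in the tool frame, in m); z points along the fingers, y is the line along which they close (so a half turn about z gives the same grasp; the last joint's range is limited). The gripper opens to 87 mm and grips with 3 to 60 N. Pads are 19 mm wide; open, the fingers measure 117 mm over their backs; the gripper's body (75 mm by 190 mm) begins 51 mm behind the grasp point.
Start: joints at [-1.254, 0.321, -0.07, 1.45, 0.023, 1.371, -0.057], TCP at [0.194, 0.62, 0.24] pointing down, gripper open.
Joint ranges: [-2.86, 2.86], [-0.3, 2.09], [-1.38, 1.24], [0.06, 2.45], [-1.56, 4.7], [0.09, 2.05], [-2.69, 2.69]. Speed limits (rad/s): [2.57, 2.57, 3.14, 3.14, 3.14, 3.14, 3.14].

INTERFACE

Orientations are given as a rotation vector (axis times angle).
In Python, from bench import * gives the robot as it stands.
- The arm moves only by the tool send_rows, never from a script. Its arguments are lists of equal length, an entry for each row: "xyz": the shift along the tool's x, y, z in mm, a list of three; "dr": the turn, a rotation vector about the tool's x, y, z in rad, a list of three. A call has exactly 10 rows; each row is the pose to reach, as a shift and turn from the pose commanded when the call began, along the tool's axes at that moment; what a row does not reach only later rows make up. A row lasts 1/12 s, in which the tool goes at most 41.7 mm and 7.16 degrees, less where a joint would pass 70% of its speed; a pose out of reach is approached as far as the arm can. A call with a gripper value outside its range is refused whole. "jaw" is the finger opening in mm, from 0 to 87, set as the call begins (left out, the last holds). The fingers move at their own pace and stop on an object; "grip_force" is the grip in N (left out, the last holds). Time passes only in rows, so rows that repeat a pose let the fingers close, or fill a call up. It gives the time, the measured TCP pose, the force, the opening and the grip force at its end, in the units of the state.
- get_state(): the state, without advancing time (a new reading comes with each control period).
- get_image(name): name is "scene" or "top" or "wrist"; returns the picture (384x512x3 uint8, red, green, blue); there is no depth.
- calibration(name): a dict with "vfov" (degrees; the focal length in pixels is half the picture's height over the tangent of half this angle, whatever the lens; pixels are square), "cx", "cy" (the principal point, pixels), "k1" (the pictures are not rectified: a ray, as slopes to the right and down, at radius r is drawn at 1 + k1 r^2 times it, then the intrinsics apply), "rvec" (rotation vector, rad) and "tvec" (3), from world to camera coordinates, as OpenCV has them; the wrist camera has in their place "hand_eye" (4x4, takes a point from camera to tool coordinates, whose origin is the TCP and whose axes are the flange's). Camera axes: x right, y down, z forward; pixel columns grow to the right and rows downward; lengths in m; the calibration is good to about 2 mm. A picture is of the moment at which its call begins: read the wrist's pose just before it. calibration takes no time and is no camera call.
- close_job(): hands the job in; it is judged then, once.
The state is a dict: "time": time; "joint_positions": joint angles; "qd": joint speeds; "joint_torque": joint torques, N m; "position": TCP position; "tool_rot": TCP orientation; "ft_force": force on the tool from outside, world axes, zero at the start; "torque": the same for the moment, N m; "grip_width": opening from 0.0 (shut) to 1.0 (fully open); "grip_force": force on a finger pad.
Only numpy, scipy, OpenCV 4.12 (cv2) and the standard library are available. Lean on these libraries where they do the work, as an engineer would, in place of code of your own. Each camera call takes 0.05 s, during which the arm holds its last target. There are 200 camera calls.

## Working session

There is one attempt and no reset: what is moved stays moved. The work goes in short steps, Python scripts to look and compute and a tool call to move; the robot and the scene stay as the last step left them, time stands still between calls to the robot, and variables do not carry over. Pictures are saved under pics/ and viewed, at most 10 in all, crops included, and the job is handed in when it is done.

Besides the shell and the picture viewer there is one more tool, called after "Call:" as name(argument=value, ...) on one line, values as JSON. send_rows: Moves the arm, as the interface text tells. Its arguments: {"type":"object","properties":{"xyz":{"type":"array"},"dr":{"type":"array"},"jaw":{"type":"number"},"grip_force":{"type":"number"}},"required":["xyz","dr"]}

```bash
mkdir -p pics; cat > h.py <<'E'
from bench import *
import numpy as np, cv2
from scipy.spatial.transform import Rotation as R
def cam(name,st=None):
    c=calibration(name); f=192/np.tan(np.radians(c['vfov'])/2)
    if name=='wrist':
        T=np.eye(4);T[:3,:3]=R.from_rotvec(st['tool_rot']).as_matrix();T[:3,3]=st['position']
        M=T@np.array(c['hand_eye']);Rw=M[:3,:3];o=M[:3,3]
    else:
        Rc=R.from_rotvec(c['rvec']).as_matrix();Rw=Rc.T;o=-Rc.T@np.array(c['tvec'])
    return f,c['cx'],c['cy'],c['k1'],Rw,o
def ray(C,px):
    f,cx,cy,k,Rw,o=C; d=np.array([(px[0]-cx)/f,(px[1]-cy)/f]);u=d.copy()
    for _ in range(20): u=d/(1+k*(u@u))
    v=Rw@np.array([u[0],u[1],1]); return o,v/np.linalg.norm(v)
def onz(C,px,z):
    o,v=ray(C,px); return o+v*(z-o[2])/v[2]
def proj(C,p):
    f,cx,cy,k,Rw,o=C; q=Rw.T@(np.array(p)-o); u=q[:2]/q[2]; u=u*(1+k*(u@u)); return f*u+[cx,cy]
def two(C1,p1,C2,p2):
    a,u=ray(C1,p1);b,v=ray(C2,p2)
    t=np.linalg.lstsq(np.c_[u,-v],b-a,rcond=None)[0]
    return (a+u*t[0]+b+v*t[1])/2, np.linalg.norm(a+u*t[0]-b-v*t[1])
def save(name,fn):
    im=get_image(name); cv2.imwrite('pics/'+fn,im[:,:,::-1]); return im
E
python3 - <<'E'
from h import *
s=get_state();print(s)
for n in('scene','top','wrist'):
    save(n,n+'0.png');c=cam(n,s);print(n,c[0],c[5].round(3),c[4][:,2].round(2))
a=cv2.imread('pics/scene0.png');b=cv2.imread('pics/top0.png')
E
```

```text
{'time': 0.0, 'joint_positions': array([-1.25388742,  0.32180569, -0.07005097,  1.45167282,  0.02259642,
        1.37082873, -0.05691122]), 'qd': array([-1.00091711e-03, -6.93785087e-06,  6.31233177e-04, -5.14428595e-04,
       -8.42110024e-04, -2.37535244e-03,  3.51367540e-04]), 'joint_torque': array([ 4.11750925e-04, -4.91276872e+01, -4.03775359e-01, -3.12528992e+01,
       -6.39540888e-02,  4.35813633e-02,  1.71979000e-04]), 'position': array([0.19373866, 0.61989852, 0.23847358]), 'tool_rot': array([-4.73828881e-01, -3.10546702e+00,  3.01505549e-03]), 'ft_force': array([-0.57361394,  0.33568244, -0.58026156]), 'torque': array([-0.03959604, -0.03005829,  0.00265188]), 'grip_force': 0.0, 'grip_width': 0.9974102294041851}
scene 366.161620897032 [ 1.293 -0.045  0.807] [-0.73  0.11 -0.67]
top 404.76343504303253 [0.426 0.065 1.394] [ 0.1  -0.   -0.99]
wrist 295.773747606268 [0.129 0.64  0.384] [ 0.24 -0.08 -0.97]
```

View pics/scene0.png

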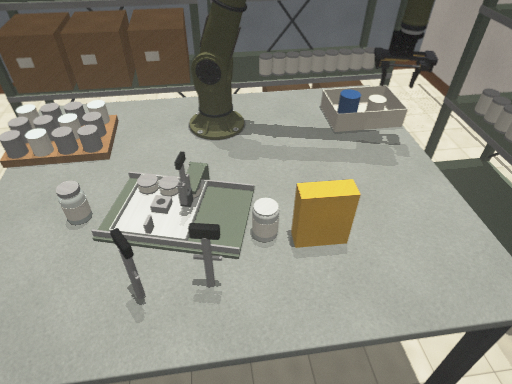

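View pics/top0.png

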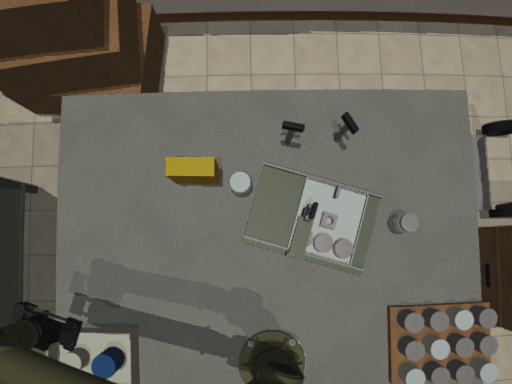

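The scene view shows the frame with its bolt near (185,180) and two larger decoy handles in front of it, at (120,243) and (205,231). In the top view the tray sits to the right and has to go left, towards world +y. The socket is at about (329,220) and the handle at about (314,210). I'll zoom in on both.

```bash
python3 - <<'E'
import cv2,numpy as np
b=cv2.imread('pics/top0.png');a=cv2.imread('pics/scene0.png')
cv2.imwrite('pics/c1.png',np.vstack([cv2.resize(b[155:275,235:395],None,fx=4.6,fy=4.6,interpolation=cv2.INTER_CUBIC)]))
cv2.imwrite('pics/c2.png',cv2.resize(a[140:260,95:260],None,fx=4.6,fy=4.6,interpolation=cv2.INTER_CUBIC))
E
```

```text
(no output)
```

View pics/c1.png

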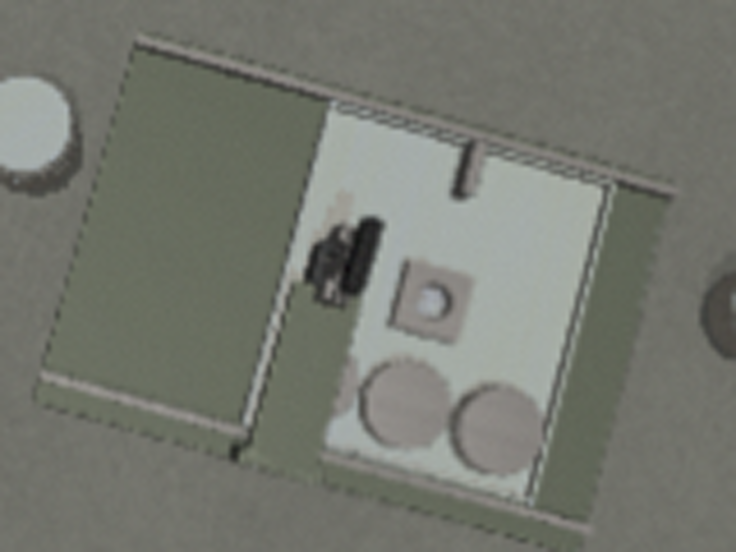

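View pics/c2.png

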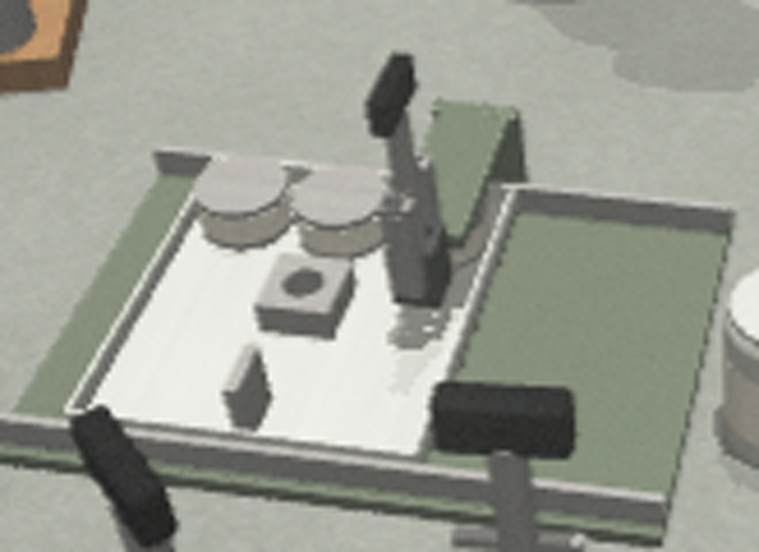

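In the top crop, the handle's top is at (368,255), the socket mouth at (433,300) and the tab top at (470,168). In the scene crop, the handle is at (391,95), the hole at (302,284) and the tab top at (247,365). Next I'll turn these into positions.

```bash
python3 - <<'E'
from h import *
s=get_state()
T=cam('top');S=cam('scene')
t=lambda u,v:np.array([235+(u+.5)/4.6-.5,155+(v+.5)/4.6-.5]); c=lambda u,v:np.array([95+(u+.5)/4.6-.5,140+(v+.5)/4.6-.5])
def pr(n,*a): print(n,*[np.round(x,4) for x in a])
pr('handle top@.222',onz(T,t(368,255),.222)); pr('handle tri',*two(T,t(368,257),S,c(391,95)))
pr('sock',onz(T,t(433,300),.046),onz(S,c(302,284),.046),*two(T,t(433,300),S,c(302,284)))
pr('tab',onz(T,t(471,168),.072),onz(S,c(247,365),.072))
a=onz(T,t(137,40),.03);b=onz(T,t(673,190),.03); print('yaw y-axis',np.degrees(np.arctan2(*(a-b)[[1,0]]))-90)
a=onz(T,t(42,375),.03);b=onz(T,t(588,530),.03); print('yaw',np.degrees(np.arctan2(*(a-b)[[1,0]]))-90)
a=onz(T,t(376,218),.222);b=onz(T,t(358,293),.222); print('handle yaw',np.degrees(np.arctan2(*(a-b)[[1,0]])),np.linalg.norm(a-b))
Rt=R.from_rotvec(s['tool_rot']).as_matrix();print(Rt.round(3))
# jar,can near
print('jar/can',onz(T,(240,182),.12),onz(T,(404,222),.11))
E
```

```text
handle top@.222 [ 0.4983 -0.1235  0.222 ]
handle tri [ 0.4979 -0.1241  0.2074] 0.0033
sock [ 0.4754 -0.1982  0.046 ] [ 0.4781 -0.2004  0.046 ] [ 0.4755 -0.1998  0.0434] 0.0021
tab [ 0.5686 -0.2242  0.072 ] [ 0.5718 -0.2247  0.072 ]
yaw y-axis -16.711029499137737
yaw -17.024900003390968
handle yaw -15.404044737321149 0.04900176659893253
[[-0.955  0.298 -0.   ]
 [ 0.298  0.955 -0.001]
 [-0.    -0.001 -1.   ]]
jar/can [0.59809916 0.09440267 0.12      ] [ 0.46062865 -0.4309078   0.11      ]
```

Call:
send_rows(xyz=[[-20, -21, -15], [-45, -47, -30], [-72, -76, -45], [-100, -105, -60], [-128, -135, -60], [-157, -165, -60], [-185, -195, -60], [-213, -225, -60], [-242, -255, -60], [-270, -284, -60]], dr=[[0, 0, 0], [0, 0, 0], [0, 0, 0], [0, 0, 0], [0, 0, 0], [0, 0, 0], [0, 0, 0], [0, 0, 0], [0, 0, 0], [0, 0, 0]], jaw=70)

```text
time: 0.98
position: [0.3674, 0.2665, 0.2995]
tool_rot: [0.474, 3.106, 0.001]
ft_force: [0.7, 1.3, 0.8]
grip_width: 0.807
grip_force: 0.0
```

Call:
send_rows(xyz=[[-26, -27, 0], [-52, -54, 0], [-78, -81, 0], [-104, -109, 0], [-130, -136, 0], [-153, -166, 0], [-176, -196, 0], [-200, -227, 0], [-224, -258, 0], [-247, -288, 0]], dr=[[0, 0, 0], [0, 0, 0], [0, 0, 0], [0, 0, 0], [0, 0, 0], [0, 0, 0], [0, 0, 0], [0, 0, 0], [0, 0, 0], [0, 0, 0]])

```text
time: 1.82
position: [0.5169, -0.0818, 0.2997]
tool_rot: [0.474, 3.105, 0.001]
ft_force: [0.7, -0.1, -0.5]
grip_width: 0.805
grip_force: 0.0
```

Call:
send_rows(xyz=[[-20, -26, 0], [-40, -52, 0], [-60, -78, 0], [-78, -102, 0], [-94, -122, 0], [-94, -122, 20], [-94, -122, 40], [-94, -122, 60], [-94, -122, 60], [-94, -122, 60]], dr=[[0, 0, 0], [0, 0, 0], [0, 0, 0], [0, 0, 0], [0, 0, 0], [0, 0, 0], [0, 0, 0], [0, 0, 0], [0, 0, 0], [0, 0, 0]])

```text
time: 2.65
position: [0.5695, -0.2237, 0.2387]
tool_rot: [-0.473, -3.103, -0.0]
ft_force: [-0.1, 0.0, 1.2]
grip_width: 0.804
grip_force: 0.0
```

```bash
python3 - <<'E'
from h import *
s=get_state();print(s['time'],s['position'],s['tool_rot'],s['grip_width'])
save('wrist','w1.png');W=cam('wrist',s)
print('tab',proj(W,[.57,-.2245,.072]),'handle',proj(W,[.498,-.124,.222]),'sock',proj(W,[.4755,-.199,.046]))
print({k:v for k,v in calibration('wrist').items() if k!='hand_eye'}, globals().get('nose_length'))
E
```

```text
2.65 [ 0.56950178 -0.22371945  0.23867507] [-4.73213915e-01 -3.10322378e+00 -3.93965972e-04] 0.803887831412491
tab [253.97575262 183.39213922] handle [397.73622083  58.1611778 ] sock [250.33731055  90.48096986]
{'vfov': 65.97881896826354, 'cx': 254.775853689685, 'cy': 194.52386984645955, 'k1': -0.03498331431264245} 0.017
```

View pics/w1.png

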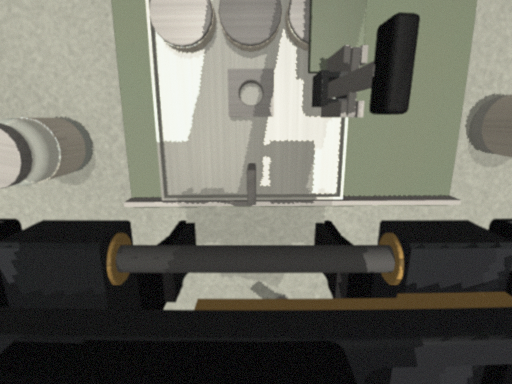

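The socket is at (251,93) and the tab at about (251,182). Both are within 3 px of where I predicted. The wrist camera could hit the bolt handle during the push, so I'll tilt the tool about its y axis and grip the tab.

Call:
send_rows(xyz=[[-5, -2, 10], [-5, -2, 30], [-5, -2, 55], [-5, -2, 80], [-5, -2, 105], [-5, -2, 130], [-5, -2, 150], [-5, -2, 165], [-5, -2, 174], [-5, -2, 174]], dr=[[0, 0.06, 0], [0, 0.12, 0], [0, 0.18, 0], [0, 0.22, 0], [0, 0.22, 0], [0, 0.22, 0], [0, 0.22, 0], [0, 0.22, 0], [0, 0.22, 0], [0, 0.22, 0]])

```text
time: 3.53
position: [0.5741, -0.227, 0.0647]
tool_rot: [-0.44, -2.889, -0.049]
ft_force: [-0.7, 0.9, -0.3]
grip_width: 0.805
grip_force: 0.0
```

Call:
send_rows(xyz=[[0, 0, 0], [0, 0, 0], [0, 0, 0], [0, 0, 0], [0, 0, 0], [0, 0, 0], [0, 0, 0], [0, 0, 0], [0, 0, 0], [0, 0, 0]], dr=[[0, 0, 0], [0, 0, 0], [0, 0, 0], [0, 0, 0], [0, 0, 0], [0, 0, 0], [0, 0, 0], [0, 0, 0], [0, 0, 0], [0, 0, 0]], jaw=5, grip_force=15)

```text
time: 4.37
position: [0.5741, -0.228, 0.0655]
tool_rot: [-0.441, -2.89, -0.048]
ft_force: [-0.1, -2.1, 0.7]
grip_width: 0.131
grip_force: 0.8
```

```bash
python3 - <<'E'
from h import *
s=get_state();print(s['time'],s['position'],s['grip_width']*87,s['grip_force'],s['ft_force']);Rt=R.from_rotvec(s['tool_rot']).as_matrix();print(Rt.round(3))
im=save('top','t1.png')
a=np.vstack([cv2.resize(im[165:265,255:395],None,fx=5,fy=5,interpolation=cv2.INTER_CUBIC)])
cv2.imwrite('pics/t1c.png',a[:,:,::-1])
E
```

```text
4.3667 [ 0.574124   -0.22798538  0.06550753] 11.435569039866545 0.83097366594302 [-0.12899772 -2.07227681  0.73771728]
[[-0.931  0.298 -0.209]
 [ 0.291  0.955  0.064]
 [ 0.218 -0.001 -0.976]]
```

Call:
send_rows(xyz=[[0, 0, 0], [0, 4, 0], [0, 12, 0], [0, 22, 0], [1, 34, 0], [1, 46, 0], [1, 58, 0], [1, 68, 0], [1, 74, 0], [1, 77, 0]], dr=[[0, 0, 0], [0, 0, 0], [0, 0, 0], [0, 0, 0], [0, 0, 0], [0, 0, 0], [0, 0, 0], [0, 0, 0], [0, 0, 0], [0, 0, 0]])

```text
time: 5.25
position: [0.5971, -0.1526, 0.0655]
tool_rot: [-0.439, -2.891, -0.049]
ft_force: [1.9, -3.9, -4.2]
grip_width: 0.111
grip_force: 15.0
```

Call:
send_rows(xyz=[[0, 0, 0], [0, 0, 0], [0, 0, 0], [0, 0, 0], [0, 0, 0], [0, 0, 0], [0, 0, 0], [0, 0, 0], [0, 0, 0], [0, 0, 0]], dr=[[0, 0, 0], [0, 0, 0], [0, 0, 0], [0, 0, 0], [0, 0, 0], [0, 0, 0], [0, 0, 0], [0, 0, 0], [0, 0, 0], [0, 0, 0]])

```text
time: 6.08
position: [0.5971, -0.1527, 0.0656]
tool_rot: [-0.44, -2.892, -0.051]
ft_force: [5.1, 1.5, -5.3]
grip_width: 0.113
grip_force: 15.0
```

```bash
python3 - <<'E'
from h import *
s=get_state();print(s['time'],s['position'],s['grip_width']*87,s['grip_force'],s['ft_force'])
a=save('scene','s2.png');b=save('top','t2.png');w=save('wrist','w2.png')
f=lambda i,k:cv2.resize(i,None,fx=k,fy=k,interpolation=cv2.INTER_CUBIC)
m=np.hstack([f(a[145:255,105:205],4),f(b[175:285,275:375],4)])
cv2.imwrite('pics/m2.png',m[:,:,::-1])
T=cam('top');S=cam('scene')
E
```

```text
6.0833 [ 0.59708183 -0.15267423  0.06555246] 9.82623563488521 15.009011185029522 [ 5.08741742  1.45075128 -5.25806411]
```

View pics/m2.png

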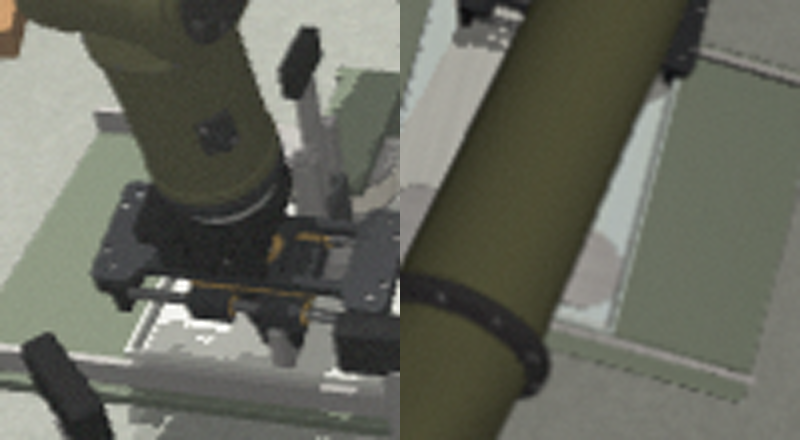

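View pics/w2.png

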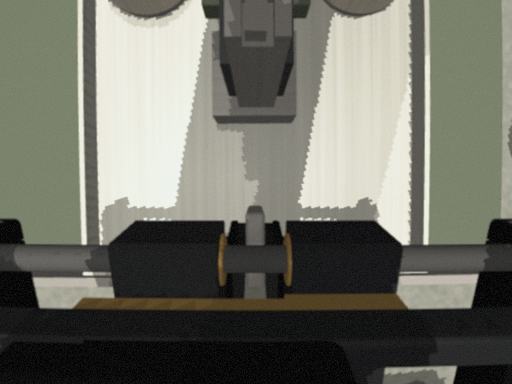

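Seen from the wrist, the socket block spans columns 212 to 296 and the sleeve sits just above it at about 257. They are lined up to within a few mm, so I'll zoom in to check the rest.

```bash
python3 - <<'E'
import cv2
a=cv2.imread('pics/w2.png')[0:130,195:315]
a=cv2.convertScaleAbs(a,alpha=1.8)
a=cv2.resize(a,None,fx=4.6,fy=4.6,interpolation=cv2.INTER_CUBIC)
cv2.imwrite('pics/w2c.png',a)
E
```

```text
(no output)
```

View pics/w2c.png

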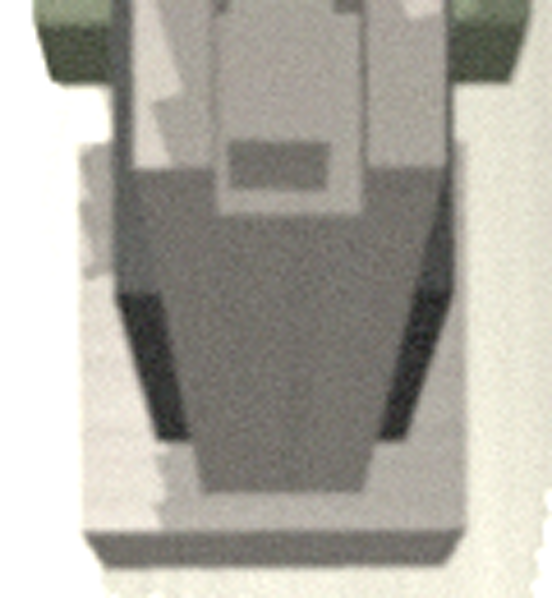

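The block's centre is at 274 in the crop and the sleeve's at 284.5, so the tray is about 1.4 mm short. I'll nudge it by that, release and back away.

Call:
send_rows(xyz=[[0, 0.5, 0], [0, 1, 0], [0, 1.4, 0], [0, 1.4, 0], [0, 1.4, 0], [0, 1.4, 0], [0, 1.4, 0], [0, 1.4, 0], [0, 1.4, 0], [0, 1.4, 0]], dr=[[0, 0, 0], [0, 0, 0], [0, 0, 0], [0, 0, 0], [0, 0, 0], [0, 0, 0], [0, 0, 0], [0, 0, 0], [0, 0, 0], [0, 0, 0]])

```text
time: 7.07
position: [0.5971, -0.1527, 0.0655]
tool_rot: [-0.441, -2.891, -0.048]
ft_force: [4.3, 0.0, -6.3]
grip_width: 0.115
grip_force: 15.0
```

Call:
send_rows(xyz=[[0, 0, 0], [0, 0, 0], [0, 0, 0], [0, 0, 0], [0, 0, 0], [0, 0, -5], [0, 0, -20], [0, 0, -45], [0, 0, -75], [0, 0, -105]], dr=[[0, 0, 0], [0, 0, 0], [0, 0, 0], [0, 0, 0], [0, 0, 0], [0, 0, 0], [0, 0, 0], [0, 0, 0], [0, 0, 0], [0, 0, 0]], jaw=50)

```text
time: 7.9
position: [0.6183, -0.1593, 0.1695]
tool_rot: [-0.441, -2.889, -0.049]
ft_force: [0.9, -0.2, 0.4]
grip_width: 0.571
grip_force: 0.0
```

Call:
send_rows(xyz=[[0, 0, -30], [0, 0, -65], [0, 0, -100], [0, 0, -125], [0, 0, -145], [0, 0, -145], [0, 0, -145], [0, 0, -145], [0, 0, -145], [0, 0, -145]], dr=[[0, 0, 0], [0, 0, 0], [0, 0, 0], [0, 0, 0], [0, -0.06, 0], [0, -0.12, 0], [0, -0.18, 0], [0, -0.22, 0], [0, -0.22, 0], [0, -0.22, 0]])

```text
time: 8.73
position: [0.6484, -0.1683, 0.3106]
tool_rot: [-0.473, -3.106, -0.002]
ft_force: [-0.1, 0.9, 0.2]
grip_width: 0.573
grip_force: 0.0
```

```bash
python3 - <<'E'
from h import *
s=get_state();print(s['time'],s['position'],s['grip_width']*87,s['ft_force']);Rt=R.from_rotvec(s['tool_rot']).as_matrix();print(Rt.round(3))
im=save('wrist','w3.png');W=cam('wrist',s)
B=np.array([.498,-.124,.209]);print('to handle in tool',(Rt.T@(B-s['position'])*1000).round(1))
# black blob handle in wrist view: mask by projection window
p=proj(W,[.498,-.124,.222]);print(p)
g=im.max(2); m=((g<45)*255).astype(np.uint8)
n,l,st,ce=cv2.connectedComponentsWithStats(m)
for i in range(1,n):
    if st[i,4]>150: print(st[i],ce[i].round(1))
E
```

```text
8.7333 [ 0.64835349 -0.16834854  0.310628  ] 49.858377132156114 [-0.11069182  0.90446867  0.20066971]
[[-0.955  0.298  0.   ]
 [ 0.298  0.955  0.001]
 [ 0.     0.001 -1.   ]]
to handle in tool [156.7  -2.6 101.7]
[250.58709957 -11.695165  ]
[245   0  22  40 724] [254.7  18.9]
[  0 220  25  30 567] [ 10.2 233.3]
[    0   221   512   163 46075] [199.1 323.3]
[176 221  39  30 602] [198.7 237.1]
[295 221  61  30 651] [313.2 237.8]
[ 305  221  174   77 5029] [389.7 257.1]
[485 220  27  28 601] [499.9 233.3]
[ 454  361   58   23 1105] [483.7 373.8]
```

View pics/w3.png

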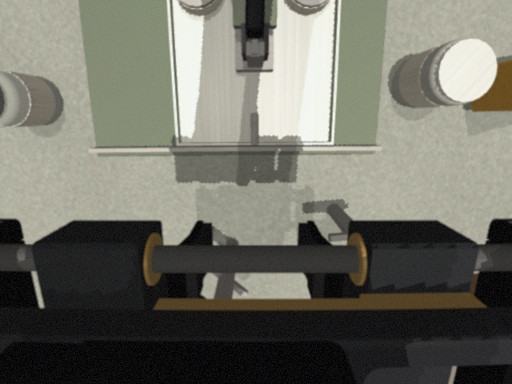

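The tab is clear, and the block (column 254.5) and handle (254.7) line up. Next I'll move above the handle and measure it closely with the wrist camera.

Call:
send_rows(xyz=[[15, 0, 0], [40, 0, 0], [68, 0.5, 0], [96, 0.5, 0], [122, 0.7, 0], [142, 0.7, 0], [153, 0.7, 0], [157, 0.7, 0], [157, 0.7, 0], [157, 0.7, 0]], dr=[[0, 0, 0], [0, 0, 0], [0, 0, 0], [0, 0, 0], [0, 0, 0], [0, 0, 0], [0, 0, 0], [0, 0, 0], [0, 0, 0], [0, 0, 0]])

```text
time: 9.62
position: [0.4999, -0.1215, 0.31]
tool_rot: [0.474, 3.105, -0.001]
ft_force: [1.2, 0.8, -0.5]
grip_width: 0.58
grip_force: 0.0
```

```bash
python3 - <<'E'
from h import *
s=get_state();print(s['time'],s['position'],s['ft_force']);Rt=R.from_rotvec(s['tool_rot']).as_matrix()
im=save('wrist','w4.png');W=cam('wrist',s)
print(proj(W,[.499,-.121,.222]))
g=im.max(2); m=((g<45)*255).astype(np.uint8)
n,l,st,ce=cv2.connectedComponentsWithStats(m)
for i in range(1,n):
    if st[i,4]>150: print(st[i],ce[i].round(1))
E
```

```text
9.6167 [ 0.49987927 -0.12147677  0.30998593] [ 1.20657085  0.80882678 -0.52283722]
[254.80656386 201.49545596]
[246 171  20  60 891] [254.6 198.6]
[486 219  26  29 594] [499.9 232.5]
[  0 220  25  26 561] [ 10.7 232.8]
[    0   221   512   163 45444] [196.2 322.9]
[ 305  221  175   77 4394] [386.5 256.8]
[178 222  35  26 533] [198.8 236.4]
[298 222  35  27 543] [311.1 236.5]
[ 454  364   58   20 1072] [483.9 374. ]
```

View pics/w4.png

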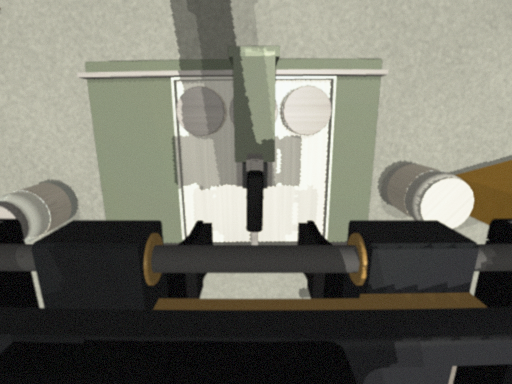

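The handle covers (246–266, 171–231), right where predicted, so the tool is over it. Descend and grip.

Call:
send_rows(xyz=[[0, 0, 8], [0, 0, 22], [0, 0, 38], [0, 0, 54], [0, 0, 70], [0, 0, 84], [0, 0, 94], [0, 0, 100], [0, 0, 101], [0, 0, 101]], dr=[[0, 0, 0], [0, 0, 0], [0, 0, 0], [0, 0, 0], [0, 0, 0], [0, 0, 0], [0, 0, 0], [0, 0, 0], [0, 0, 0], [0, 0, 0]])

```text
time: 10.5
position: [0.4993, -0.1214, 0.2086]
tool_rot: [-0.474, -3.105, 0.001]
ft_force: [0.2, 0.5, 0.0]
grip_width: 0.572
grip_force: 0.0
```

Call:
send_rows(xyz=[[0, 0, 0], [0, 0, 0], [0, 0, 0], [0, 0, 0], [0, 0, 0], [0, 0, 0], [0, 0, 0], [0, 0, 0], [0, 0, 0], [0, 0, 0]], dr=[[0, 0, 0], [0, 0, 0], [0, 0, 0], [0, 0, 0], [0, 0, 0], [0, 0, 0], [0, 0, 0], [0, 0, 0], [0, 0, 0], [0, 0, 0]], jaw=8, grip_force=20)

```text
time: 11.33
position: [0.4993, -0.1213, 0.2089]
tool_rot: [0.474, 3.105, 0.0]
ft_force: [0.1, -0.1, 2.2]
grip_width: 0.169
grip_force: 20.0
```

Call:
send_rows(xyz=[[0, 0, 0], [0, 0, -2], [0, 0, -5], [0, 0, -8], [0, 0, -11], [0, 0, -14], [0, 0, -16], [0, 0, -16], [0, 0, -16], [0, 0, -16]], dr=[[0, 0, 0], [0, 0, 0], [0, 0, 0], [0, 0, 0], [0, 0, 0], [0, 0, 0], [0, 0, 0], [0, 0, 0], [0, 0, 0], [0, 0, 0]])

```text
time: 12.17
position: [0.4991, -0.1212, 0.2247]
tool_rot: [-0.474, -3.106, -0.0]
ft_force: [-0.6, 0.5, -3.5]
grip_width: 0.174
grip_force: 20.0
```

```bash
python3 - <<'E'
from h import *
s=get_state();print(s['time'],s['position'],s['ft_force'],s['torque'],s['grip_width']*87,s['grip_force'],s['joint_positions'].round(2))
E
```

```text
12.1667 [ 0.49908816 -0.12120216  0.22466003] [-0.55557737  0.52859942 -3.4892219 ] [-0.02686801  0.02425127  0.0218064 ] 15.154438766575488 19.995482861995697 [-0.58  0.03  0.79  1.83 -0.02  1.29  1.48]
```

The bolt is up 16 mm. I'll turn it +90° about tool z, which brings joint 7 back towards zero.

Call:
send_rows(xyz=[[0, 0, 0], [0, 0, 0], [0, 0, 0], [0, 0, 0], [0, 0, 0], [0, 0, 0], [0, 0, 0], [0, 0, 0], [0, 0, 0], [0, 0, 0]], dr=[[0, 0, 0.05], [0, 0, 0.13], [0, 0, 0.22], [0, 0, 0.31], [0, 0, 0.4], [0, 0, 0.49], [0, 0, 0.58], [0, 0, 0.66], [0, 0, 0.74], [0, 0, 0.8]])

```text
time: 13.0
position: [0.499, -0.1213, 0.2245]
tool_rot: [-1.651, -2.673, 0.0]
ft_force: [0.8, -0.5, -2.8]
grip_width: 0.171
grip_force: 20.0
```

Call:
send_rows(xyz=[[0, 0, 0], [0, 0, 0], [0, 0, 0], [0, 0, 0], [0, 0, 0], [0, 0, 0], [0, 0, 0], [0, 0, 0], [0, 0, 0], [0, 0, 0]], dr=[[0, 0, 0.08], [0, 0, 0.17], [0, 0, 0.26], [0, 0, 0.35], [0, 0, 0.44], [0, 0, 0.53], [0, 0, 0.62], [0, 0, 0.7], [0, 0, 0.76], [0, 0, 0.77]])

```text
time: 13.83
position: [0.4992, -0.1213, 0.2246]
tool_rot: [2.532, 1.86, -0.0]
ft_force: [0.1, -0.8, -2.7]
grip_width: 0.172
grip_force: 20.0
```

```bash
python3 - <<'E'
from h import *
s=get_state();print(s['time'],s['position'],s['ft_force'],s['torque'],s['grip_width']*87,s['grip_force'],s['joint_positions'].round(2));print(R.from_rotvec(s['tool_rot']).as_matrix().round(3))
E
```

```text
13.8333 [ 0.49918516 -0.12127927  0.22460698] [ 0.07516381 -0.81333632 -2.71591393] [-0.09868658 -0.03628177  0.00511179] 14.977971486133505 20.00050351023674 [-0.61  0.03  0.82  1.83 -0.02  1.29 -0.09]
[[ 0.299  0.954  0.   ]
 [ 0.954 -0.299 -0.   ]
 [-0.     0.    -1.   ]]
```

Turned freely. Lower it, checking the force on the way.

Call:
send_rows(xyz=[[0, 0, 2], [0, 0, 5], [0, 0, 8], [0, 0, 11], [0, 0, 14], [0, 0, 17], [0, 0, 20], [0, 0, 22], [0, 0, 22], [0, 0, 22]], dr=[[0, 0, 0], [0, 0, 0], [0, 0, 0], [0, 0, 0], [0, 0, 0], [0, 0, 0], [0, 0, 0], [0, 0, 0], [0, 0, 0], [0, 0, 0]])

```text
time: 14.67
position: [0.4991, -0.1213, 0.2026]
tool_rot: [-2.53, -1.862, 0.0]
ft_force: [-0.5, -0.3, -3.2]
grip_width: 0.167
grip_force: 20.0
```

Call:
send_rows(xyz=[[0, 0, 2], [0, 0, 5], [0, 0, 8], [0, 0, 11], [0, 0, 14], [0, 0, 17], [0, 0, 20], [0, 0, 22], [0, 0, 22], [0, 0, 22]], dr=[[0, 0, 0], [0, 0, 0], [0, 0, 0], [0, 0, 0], [0, 0, 0], [0, 0, 0], [0, 0, 0], [0, 0, 0], [0, 0, 0], [0, 0, 0]])

```text
time: 15.5
position: [0.4991, -0.1213, 0.1806]
tool_rot: [-2.53, -1.862, 0.0]
ft_force: [-0.3, 0.2, -2.8]
grip_width: 0.171
grip_force: 20.0
```

The tip is about 28 mm above the bench, already inside the socket. Lower the last bit gently, then release.

Call:
send_rows(xyz=[[0, 0, 1], [0, 0, 2], [0, 0, 3], [0, 0, 4], [0, 0, 5], [0, 0, 5.5], [0, 0, 6], [0, 0, 6], [0, 0, 6], [0, 0, 6]], dr=[[0, 0, 0], [0, 0, 0], [0, 0, 0], [0, 0, 0], [0, 0, 0], [0, 0, 0], [0, 0, 0], [0, 0, 0], [0, 0, 0], [0, 0, 0]])

```text
time: 16.33
position: [0.4993, -0.1213, 0.1749]
tool_rot: [2.53, 1.862, 0.001]
ft_force: [0.9, -0.6, -1.0]
grip_width: 0.17
grip_force: 20.0
```

Call:
send_rows(xyz=[[0, 0, 0], [0, 0, 0], [0, 0, 0], [0, 0, 0], [0, 0, 0], [0, 0, 0], [0, 0, 0], [0, 0, 0], [0, 0, 0], [0, 0, 0]], dr=[[0, 0, 0], [0, 0, 0], [0, 0, 0], [0, 0, 0], [0, 0, 0], [0, 0, 0], [0, 0, 0], [0, 0, 0], [0, 0, 0], [0, 0, 0]], jaw=50)

```text
time: 17.17
position: [0.4992, -0.1212, 0.1748]
tool_rot: [-2.53, -1.862, -0.0]
ft_force: [-0.7, 0.2, 0.8]
grip_width: 0.571
grip_force: 0.0
```

Call:
send_rows(xyz=[[0, 0, -5], [0, 0, -15], [0, 0, -30], [0, 0, -50], [0, 0, -70], [0, 0, -90], [0, 0, -105], [0, 0, -115], [0, 0, -120], [0, 0, -120]], dr=[[0, 0, 0], [0, 0, 0], [0, 0, 0], [0, 0, 0], [0, 0, 0], [0, 0, 0], [0, 0, 0], [0, 0, 0], [0, 0, 0], [0, 0, 0]])

```text
time: 18.0
position: [0.4997, -0.1214, 0.296]
tool_rot: [2.529, 1.861, 0.003]
ft_force: [0.2, -0.3, -0.4]
grip_width: 0.569
grip_force: 0.0
```

```bash
python3 - <<'E'
from h import *
s=get_state();print(s['time'],s['position'],s['ft_force'],s['grip_width'])
im=save('wrist','w5.png');W=cam('wrist',s)
for z in (.188,.212): print(z,proj(W,[.4992,-.1213,z]), np.linalg.norm(proj(W,[.4992+.0071,-.1213+.024,z])-proj(W,[.4992-.0071,-.1213-.024,z])))
a=get_image('scene');S=cam('scene')
print('scene handle exp low',proj(S,[.4992,-.1213,.175]),'high',proj(S,[.4992,-.1213,.199]))
for n,i,w in(('w',im,(slice(120,240),slice(200,310))),('s',a,(slice(150,215),slice(155,215)))):
    g=((i.max(2)<(45))*255).astype(np.uint8)[w]
    k,l,st,ce=cv2.connectedComponentsWithStats(g)
    for j in range(1,k):
        if st[j,4]>40: print(n,st[j],ce[j]+[w[1].start,w[0].start])
E
```

```text
18.0 [ 0.49969439 -0.12138782  0.29596825] [ 0.18839225 -0.2913598  -0.39949612] 0.5688687729401305
0.188 [253.15752358 197.81715006] 54.374569543539316
0.212 [253.04702234 205.55908052] 59.23696412791746
scene handle exp low [181.58752536 169.85210414] high [180.45607872 162.90948293]
w [ 45  47  22  57 845] [254.3183432  193.07573964]
w [  0 101  12  19 198] [205.24242424 231.17676768]
w [ 98 102  12  18 172] [304.33139535 231.51744186]
```

The handle in the wrist view is centred at about (254,195) and 57 px long. That fits the bottomed-out height (54 px), and the weight came off the wrist before release. The gripper is clear, so I'll hand in.

```bash
python3 -c "
from bench import *
print(close_job())"
```

```text
the job is handed in; nothing more can be done
None
```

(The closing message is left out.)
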